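Slide a fossil slab under the guard bar of a digital microscope

TASK

Lift the slab with the coiled ammonite out of the storage tray, lay it flat on the front of the microscope stage with its fossil end towards the guard bar but still short of it, and let go. Then take it again near its bare end and slide it, fossil end first and flat on the stage, under the guard bar and between the guide rails until you feel it press against the back stop, and leave it there, fully home. Be gentle: do not grip or press the fossil itself, do not drop or ram the slab, touch neither the guard bar nor the microscope, and leave the other things where they are.

Things in the scene. Friction and masses are not known exactly. Their poses are not given: they have to be found in the camera images.
- shell_slab_mid (a point): Loose sawn slab of pale stone, 170 x 56 x 26 mm, 0.5 to 0.8 kg, with a coiled ammonite in relief on its top; this point is the middle of the stone block, 13 mm above its underside. x runs along the slab to its fossil end, y across its 56 mm width, z up. The half towards -x is bare.
- shell_slab_nose (a point): Middle of the ammonite slab's end face at the fossil end, 85 mm from the slab's middle along its x, 13 mm above the underside. Same axes as the slab.
- shell_slab: The ammonite slab as a whole, the same body; origin at the middle of its underside, same axes as its other points.
- ammonite: The ammonite, fixed on top of its slab: a spiral disc 50 mm across and 18 mm high; origin at the middle of its foot on the slab's top face, 40 mm from the slab's middle towards the fossil end.
- cone_slab_mid (a point): Middle of a second slab of the same stone and size (170 x 56 x 26 mm), with a straight tapering shell 115 mm long in relief along its top (up to 40 mm above its underside). It lies in the other bay of the tray and stays there. Axes as for the ammonite slab.
- tray: Fixed wooden storage tray, 202 x 188 mm; origin on the bench under its centre, x along its two bays. Floor 6 mm thick, walls to 30 mm above the bench. Bays centred at y = -48 and +48 mm, each 174 x 60 mm, so the slabs lie nearly flush with 2 mm play, fossil end to +x; either bay may hold either slab.
- tray_openings (a point): Middle of the tray at floor height, 6 mm above the bench. Here the bays' side walls are cut away down to the floor for x from -31 to +31 mm: finger openings, 36 mm wide between the bays and open to the outside. Only there, at its middle, can a slab be taken across its width.
- stage: Fixed flat stage plate of a digital microscope, 390 x 180 mm; origin on the bench below the middle of the guard bar, x along the slide path, from the open front (-x) to the back stop (+x), z up. The plate's top is 15 mm above the bench, and bare from x = -195 to -35 mm.
- back_stop: Fixed aluminium bar across the end of the rails, 16 mm high; origin at the middle of the foot of its front face, on the plate's top, 80 mm behind the guard bar along the stage's x, same axes as the stage. A slab fully home has its fossil-end face against it and its bare end 90 mm in front of the guard bar.
- rail_mouth (a point): Point on the plate's top midway between the front ends of the two straight guide rails, 5 mm in front of the guard bar. From here to the stop the rails stand 59 mm apart and 12 mm high; in front of them flared lead-ins reach 30 mm forward, opening to about 80 mm apart.
- microscope: Guard bar and microscope, fixed to the stage, same origin and axes. Lens with ring light, 70 mm across, at x = 47 mm, underside 103 mm above the bench, with tube and camera above to 305 mm; column 350 mm high at x = 162 mm with a focus block and knobs out to y = -55 and +55 mm.
- guard_bar (a point): Middle of the guard bar, 75 mm above the bench: a steel bar 10 mm thick along the stage's y across the path, on uprights at y = -50 and +50 mm. Its underside is 55 mm above the plate: a slab lying flat clears it by 11 mm.
- brush: Bystander: a dusting brush with a green handle, 200 mm long, lying on the bench; origin under it.
- glue_bottle: Bystander: a small white bottle with a cap, 34 mm across, 75 mm high, standing on the bench; origin under its middle.
- offcut: Bystander: a small stone offcut, 50 x 36 x 28 mm, lying on the bench; origin under its middle.
Mind the look-alikes: they are no part of the job. What is shaped like the shell_slab but black is not meant.

How it is judged:
On the way, in this order (a step that is already met when the one before it is completed fails the run):
1. the ammonite slab lies flat on the front of the stage, fossil end towards the guard bar and short of it, let go (x of shell_slab_nose in the frame of stage between -0.11 and 0 m and x of shell_slab_mid in the frame of stage below -0.05 m and y of shell_slab_nose in the frame of stage between -0.09 and 0.09 m and y of shell_slab_mid in the frame of stage between -0.09 and 0.09 m and z of shell_slab_mid in the frame of stage between 0.024 and 0.031 m and angle between shell_slab's own z axis and vertical below 0.05 rad and angle between the x axis of shell_slab and the x axis of stage, either way round below 0.6 rad and linear speed of shell_slab below 0.02 m/s and contact force between the fingers and shell_slab below 0.1 N), for 0.2 s.
2. the slab, taken near its bare end and flat under the guard bar, is pushed against the back stop (more than 2 N) (contact force between shell_slab and back_stop above 2 N and x of shell_slab_nose in the frame of stage above 0.077 m and angle between shell_slab's own z axis and vertical below 0.04 rad and x of the grasp point in the frame of shell_slab_mid below -0.03 m).
At the end, for the whole second after the job is handed in: The ammonite slab lies flat on the stage plate between the guide rails, under the guard bar and lens, its fossil end within 2.5 mm of the back stop and within 4 mm of the rails' middle line, in line with the rails within 2.5 degrees, at rest and let go (x of shell_slab_nose in the frame of stage between 0.0775 and 0.083 m and y of shell_slab_nose in the frame of stage between -0.004 and 0.004 m and angle between the x axis of shell_slab and the x axis of stage, either way round below 0.045 rad and angle between shell_slab's own z axis and vertical below 0.03 rad and z of shell_slab_mid in the frame of stage between 0.024 and 0.031 m and linear speed of shell_slab below 0.01 m/s and contact force between the fingers and shell_slab below 0.1 N); the robot touches nothing.
It fails at once if the slab or the robot touches the guard bar or the microscope (contact force between shell_slab and microscope above 1 N or contact force between any of the arm, the fingers and microscope above 2 N).
It fails at once if the fossil itself is gripped or pressed (contact force between the fingers and ammonite above 2 N).
It fails at once if the slab is dropped (moves faster than 0.35 m/s with no finger on it), rammed against the back stop (more than 30 N) or slammed on the stage (more than 100 N) (contact force between shell_slab and back_stop above 30 N or contact force between shell_slab and stage above 100 N or (contact force between the fingers and shell_slab below 0.1 N and linear speed of shell_slab above 0.35 m/s)).
It fails at once if the other slab is moved by more than 10 mm (distance of cone_slab_mid from where it was at the start of the episode above 0.01 m).
It fails at once if the brush, bottle or offcut is moved by more than 20 mm (distance of any of brush, glue_bottle, offcut from where it was at the start of the episode above 0.02 m).
It also fails if it takes over 48 s, if anything falls off the work surface, if the arm or the gripper's body presses on something with over 40 N, if the wrist force passes 120 N, or if a joint passes its speed limit or range.

ROBOT

A 6-joint arm with a two-finger parallel gripper is mounted at the origin on the work surface. World frame = base frame: x ahead of the robot, y to its left, z up, the work surface at z = 0. Lengths are in m, angles in rad, forces in N, time in s.
With the tool pointing down it reaches from about 0.325 to 0.775 m from the base axis. Payload 9.3 kg.
Tool frame: the origin (TCP) lies at the very end of the fingers, on their centre line; the grasp point (between the pads) lies 19 mm behind it (ctrl.tcp_to_grasp is the distance from the TCP to the grasp point, in m); z points along the fingers, y is the direction in which the jaws open and shut (so a half turn about z gives the same grasp; the last joint's range is limited). The gripper opens to 85 mm and grips with 20 to 120 N. Pads are 22 mm wide; open, the fingers measure 114 mm over their backs; the gripper's body (76 mm by 85 mm) begins 54 mm behind the grasp point. The pads swing forward as they close: fully open they stand 13 mm farther back than shut.
Start: joints at [0.993, 0.259, 0.021, 1.334, 0, 1.418], TCP at [0.227, 0.501, 0.231] pointing down, gripper open.
Joint ranges: [-3.04, 3.04], [-0.91, 1.82], [-1.04, 1.36], [-1.92, 1.95], [-1.52, 1.45], [-3.14, 3.14]. Speed limits (rad/s): [2.22, 2.22, 2.79, 3.14, 3.14, 3.14].

INTERFACE

Orientations are given as a unit quaternion [x, y, z, w].
In Python, from station import ctrl, imaging gives the robot as it stands.
- The arm moves only by the tool jog_arm, never from a script. Its argument "steps" is a list of rows, each an object with "jaw": the closure, from 0 (fully open) to 1 (shut); "linear": the shift along the tool's x, y, z in cm, a list of three; "rot": the turn, a rotation vector about the tool's x, y, z in rad, a list of three. A call has 1 to 20 rows; each row shifts and turns the commanded pose from where the row before left it, along the tool's axes as they then stand; what a row does not reach is not made up. A row lasts 1/12 s, in which the tool goes at most 41.7 mm and 7.16 degrees, less where a joint would pass 70% of its speed; a pose out of reach is approached as far as the arm can. A call with a gripper value outside its range is refused whole. The fingers move at their own pace and stop on an object; "squeeze" is the grip in N (left out, the last holds). Time passes only in rows, so rows that do not move let the fingers close. It gives the time, the measured TCP pose, the force and the opening at its end, in the units of the state.
- ctrl.state(): the state, without advancing time (a new reading comes with each control period).
- imaging.get_image(name): name is "scene" or "top" or "wrist"; returns a dict with "frame" (384x512x3 uint8, red, green, blue), "fx", "fy", "cx", "cy" (pixels), "distortion" ([k1, k2, p1, p2, k3] as OpenCV has them; the pictures are not rectified), "origin" and "orientation" of the camera in the world; the wrist camera has in their place "mount" (4x4, takes a point from camera to tool coordinates, whose origin is the TCP and whose axes are the flange's). Camera axes: x right, y up, looking along -z (the intrinsics and any distortion apply to the point x, -y, -z); pixel columns grow to the right and rows downward; lengths in m; the calibration is good to about 2 mm. A picture is of the moment at which its call begins: read the wrist's pose just before it. There is no depth.
- ctrl.job_done(): hands the job in, once; it reports no verdict.
The state is a dict: "time": time; "q": joint angles; "joint_velocities": joint speeds; "effort": joint torques, N m; "eef_pos": TCP position; "tool_rot": TCP orientation; "contact_force": force on the tool from outside, world axes, zero at the start; "ft_torque": the same for the moment, N m; "width": opening from 0.0 (shut) to 1.0 (fully open).
Only numpy, scipy, OpenCV 4.12 (cv2) and the standard library are available. Lean on these libraries where they do the work, as an engineer would, in place of code of your own. Each camera call takes 0.05 s, during which the arm holds its last target. There are 200 camera calls.

## Working session

There is one attempt and no reset: what is moved stays moved. The work goes in short steps, Python scripts to look and compute and a tool call to move; the robot and the scene stay as the last step left them, time stands still between calls to the robot, and variables do not carry over. Pictures are saved under pics/ and viewed, about 8 in all and at most 12, crops included, and the job is handed in when it is done.

Besides the shell and the picture viewer there is one more tool, called after ">>>" in YAML: its name, and indented under it one key for each argument. jog_arm: Moves the arm, as the interface text tells. Its arguments: {"type":"object","properties":{"steps":{"type":"array","items":{"type":"object","properties":{"jaw":{"type":"number"},"linear":{"type":"array","items":{"type":"number"}},"rot":{"type":"array","items":{"type":"number"}}}}},"squeeze":{"type":"number"}},"required":["steps"]}

```bash
mkdir -p pics; ls; cat > h.py <<'E'
import numpy as np, cv2
from station import ctrl, imaging
from scipy.spatial.transform import Rotation as R
def cam(name):
    s=ctrl.state(); d=imaging.get_image(name)
    if 'mount' in d:
        T=np.eye(4); T[:3,:3]=R.from_quat(s['tool_rot']).as_matrix(); T[:3,3]=s['eef_pos']
        T=T@np.array(d['mount'])
    else:
        T=np.eye(4); T[:3,:3]=R.from_quat(d['orientation']).as_matrix(); T[:3,3]=d['origin']
    d['T']=T; d['K']=np.array([[d['fx'],0,d['cx']],[0,d['fy'],d['cy']],[0,0,1]]); return d
def save(d,n): cv2.imwrite('pics/'+n, cv2.cvtColor(d['frame'],cv2.COLOR_RGB2BGR))
def toplane(d,px,z):
    p=cv2.undistortPoints(np.array(px,float).reshape(-1,1,2),d['K'],np.array(d['distortion'],float)).reshape(-1,2)
    r=np.c_[p[:,0],-p[:,1],-np.ones(len(p))]@d['T'][:3,:3].T; o=d['T'][:3,3]
    return o+r*((z-o[2])/r[:,2])[:,None]
def proj(d,P):
    c=(np.atleast_2d(P)-d['T'][:3,3])@d['T'][:3,:3]; c=c*[1,-1,-1]
    return cv2.projectPoints(c.reshape(-1,1,3),np.zeros(3),np.zeros(3),d['K'],np.array(d['distortion'],float))[0].reshape(-1,2)
E
python3 - <<'E'
from h import *
import pickle
a={n:cam(n) for n in('top','scene')}
pickle.dump(a,open('a.pkl','wb'))
for n in a: save(a[n],n+'0.png'); print(n,a[n]['T'].round(3).tolist(),a[n]['fx'],a[n]['distortion'])
w=cam('wrist'); print('mount',w['mount']); s=ctrl.state(); print(s)
E
```

```text
pics
top [[0.023, 0.988, -0.151, 0.322], [-0.999, 0.026, 0.018, -0.073], [0.022, 0.151, 0.988, 1.141], [0.0, 0.0, 0.0, 1.0]] 348.4893256239732 [-0.11020744  0.          0.          0.          0.        ]
scene [[0.853, -0.337, 0.398, 0.965], [0.521, 0.561, -0.643, -0.802], [-0.007, 0.756, 0.654, 0.853], [0.0, 0.0, 0.0, 1.0]] 477.71882121790975 [-0.14135324  0.          0.          0.          0.        ]
mount [[-8.07008454e-04  9.47711423e-01  3.19127574e-01  8.28978818e-02]
 [ 9.99999505e-01  5.78935157e-04  8.09533913e-04 -4.58145155e-04]
 [ 5.82450364e-04  3.19128069e-01 -9.47711420e-01 -1.42572794e-01]
 [ 0.00000000e+00  0.00000000e+00  0.00000000e+00  1.00000000e+00]]
{'time': 0.15, 'q': array([9.93435501e-01, 2.59049943e-01, 2.09361640e-02, 1.33370438e+00,
       1.55190821e-05, 1.41820701e+00]), 'joint_velocities': array([-1.17888044e-04, -5.31635345e-05,  6.09723003e-04, -1.17412008e-04,
        1.87049007e-04, -9.04579817e-05]), 'effort': array([ 4.49063693e-03, -5.55969465e+01,  3.44663858e+01,  1.13341745e-02,
       -1.26011614e-04,  3.10401526e-05]), 'eef_pos': array([0.22653733, 0.50094234, 0.2308121 ]), 'tool_rot': array([ 2.10792621e-01,  9.77530670e-01, -4.74492079e-04, -1.89607014e-04]), 'contact_force': array([-0.48076885, -0.74199914,  0.4870306 ]), 'ft_torque': array([-0.00055307, -0.0145788 , -0.04637237]), 'width': 0.999447199812659}
```

View pics/top0.png

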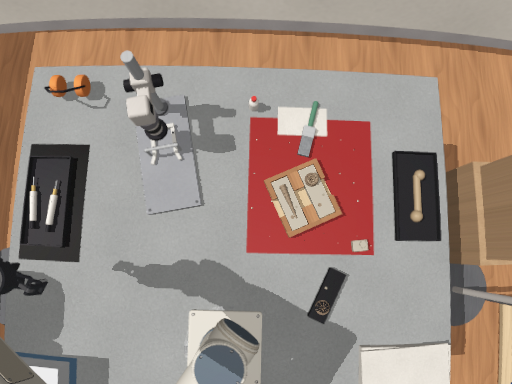

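View pics/scene0.png

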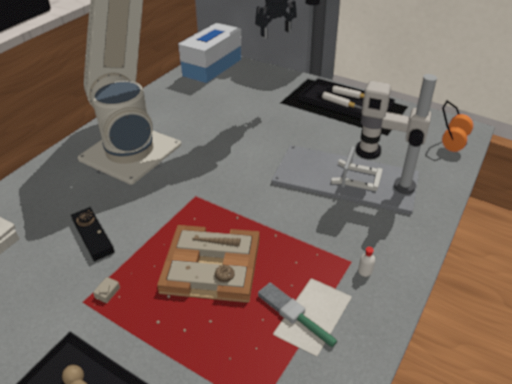

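The top view shows the tray at about (303,197), with two pale slabs in it. The right one at about (318,190) has a coiled disc at (312,180), and the left one has a straight cone at (288,200). A black slab with an ammonite lies outside the tray at (327,295) and is the look-alike. The stage plate is at about (170,160), with its open front at (175,210). I'll enlarge both areas to confirm and take coarse measurements.

```bash
python3 - <<'E'
from h import *
import pickle
a=pickle.load(open('a.pkl','rb')); d=a['top']
f=cv2.cvtColor(d['frame'],cv2.COLOR_RGB2BGR)
c1=cv2.resize(f[150:245,258:348],None,fx=4.4,fy=4.4,interpolation=cv2.INTER_CUBIC)
c2=cv2.resize(f[90:220,125:210],None,fx=4.4,fy=4.4,interpolation=cv2.INTER_CUBIC)
im=np.zeros((572,780,3),np.uint8); im[:c1.shape[0],:c1.shape[1]]=c1; im[:c2.shape[0],400:400+c2.shape[1]]=c2
cv2.imwrite('pics/crop1.png',im)
hsv=cv2.cvtColor(f,cv2.COLOR_BGR2HSV)
m=cv2.inRange(hsv,(8,40,90),(25,255,255)); m[:150]=0;m[245:]=0;m[:,:258]=0;m[:,348:]=0
m=cv2.morphologyEx(m,cv2.MORPH_CLOSE,np.ones((9,9)))
r=cv2.minAreaRect(np.argwhere(m)[:,::-1].astype(np.float32)); b=cv2.boxPoints(r)
print(b); P=toplane(d,b,0.03); print(P.round(3),P.mean(0),[np.linalg.norm(P[i]-P[i-1]) for i in range(4)])
for p in [(149,213),(201,207),(187,97)]: print(p,toplane(d,[p],.015).round(3))
print('amm',toplane(d,[(312,180)],.04),'glue',toplane(d,[(254,102)],.07),'brush',toplane(d,[(307,148)],.02))
E
```

```text
[[262.6821  180.34613]
 [316.72263 156.5047 ]
 [341.8892  213.54886]
 [287.84866 237.39029]]
[[ 0.533 -0.11   0.03 ]
 [ 0.618 -0.287  0.03 ]
 [ 0.43  -0.368  0.03 ]
 [ 0.35  -0.193  0.03 ]] [ 0.48278281 -0.23949869  0.03      ] [np.float64(0.20049258028500525), np.float64(0.19648588344742476), np.float64(0.204250929994579), np.float64(0.19236891298808997)]
(149, 213) [[0.418 0.258 0.015]]
(201, 207) [[0.442 0.088 0.015]]
(187, 97) [[0.821 0.156 0.015]]
amm [[ 0.53621397 -0.2688633   0.04      ]] glue [[ 0.78446199 -0.07464167  0.07      ]] brush [[ 0.64860466 -0.25593003  0.02      ]]
```

View pics/crop1.png

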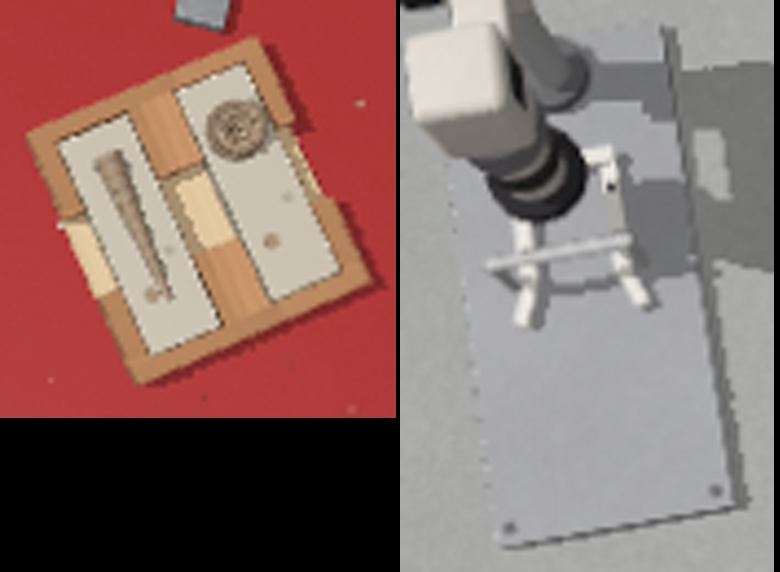

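Confirmed: the slab meant is the pale one in the right-hand bay, with the coil at crop (238,128). The cone slab at (125,235) and the black look-alike are not it. Coarse poses: slab middle about (0.502,-0.283) at yaw about 24°; stage origin about (0.622,0.205) at yaw about 9.5°. Next I look at the stage from close by on the way.

>>> jog_arm:
  steps:
    - {"rot": [0, 0, -0.118]}
    - {"rot": [0, 0, -0.118]}
    - {"rot": [0, 0, -0.118]}
    - {"rot": [0, 0, -0.118]}
    - {"rot": [0, 0, -0.118]}
    - {"linear": [-1.7, -3.24, 0]}
    - {"linear": [-1.7, -3.24, 0]}
    - {"linear": [-1.7, -3.24, 0]}
    - {"linear": [-1.7, -3.24, 0]}
    - {"linear": [-1.7, -3.24, 0]}
    - {"linear": [-1.7, -3.24, 0]}
    - {"linear": [-1.7, -3.24, 0]}
    - {"linear": [-1.7, -3.24, 0]}
    - {"linear": [-1.7, -3.24, 0]}
    - {"linear": [-1.7, -3.24, 0]}
    - {"linear": [-1.7, -3.24, 0]}
    - {}
    - {}

```text
invalid input at $.steps[0]: expected keys jaw, linear, rot
```

```bash
python3 - <<'E'
from h import *
import pickle
w=cam('wrist'); pickle.dump(w,open('w1.pkl','wb')); s=ctrl.state(); print(s['eef_pos'],s['tool_rot'],w['fx'],w['distortion'])
f=cv2.cvtColor(w['frame'],cv2.COLOR_RGB2BGR)
cv2.imwrite('pics/w1.png',cv2.resize(f,(800,600),interpolation=cv2.INTER_CUBIC))
E
```

```text
[0.22656219 0.50098715 0.23090309] [ 2.10792208e-01  9.77530809e-01 -3.72733338e-04 -1.54485509e-04] 302.1982685449977 [-0.02732349  0.          0.          0.          0.        ]
```

View pics/w1.png

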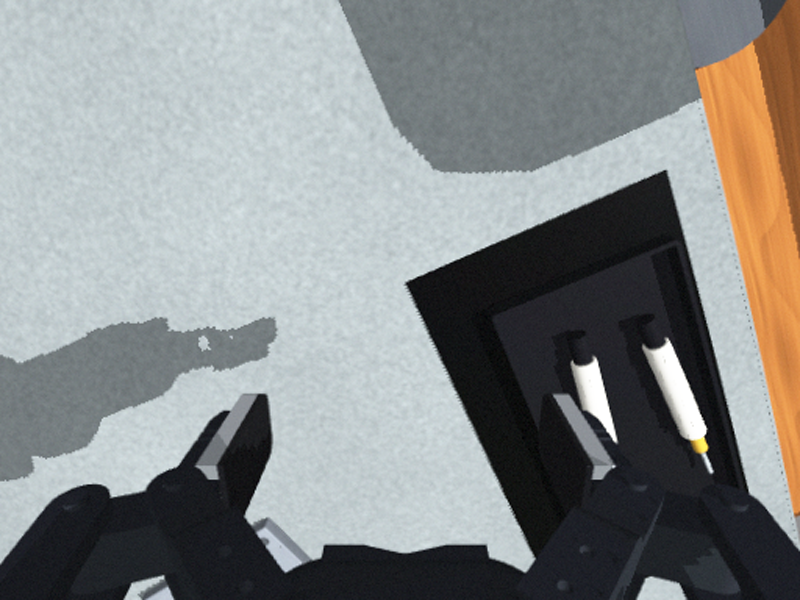

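The call was refused because every row needs all three keys. The picture was still of the start pose (wrist view, fingers at about (240,430) and (580,430), nothing of use). I repeat the move with full rows.

>>> jog_arm:
  steps:
    - {"jaw": 0, "linear": [0, 0, 0], "rot": [0, 0, -0.118]}
    - {"jaw": 0, "linear": [0, 0, 0], "rot": [0, 0, -0.118]}
    - {"jaw": 0, "linear": [0, 0, 0], "rot": [0, 0, -0.118]}
    - {"jaw": 0, "linear": [0, 0, 0], "rot": [0, 0, -0.118]}
    - {"jaw": 0, "linear": [0, 0, 0], "rot": [0, 0, -0.118]}
    - {"jaw": 0, "linear": [-1.7, -3.24, 0], "rot": [0, 0, 0]}
    - {"jaw": 0, "linear": [-1.7, -3.24, 0], "rot": [0, 0, 0]}
    - {"jaw": 0, "linear": [-1.7, -3.24, 0], "rot": [0, 0, 0]}
    - {"jaw": 0, "linear": [-1.7, -3.24, 0], "rot": [0, 0, 0]}
    - {"jaw": 0, "linear": [-1.7, -3.24, 0], "rot": [0, 0, 0]}
    - {"jaw": 0, "linear": [-1.7, -3.24, 0], "rot": [0, 0, 0]}
    - {"jaw": 0, "linear": [-1.7, -3.24, 0], "rot": [0, 0, 0]}
    - {"jaw": 0, "linear": [-1.7, -3.24, 0], "rot": [0, 0, 0]}
    - {"jaw": 0, "linear": [-1.7, -3.24, 0], "rot": [0, 0, 0]}
    - {"jaw": 0, "linear": [-1.7, -3.24, 0], "rot": [0, 0, 0]}
    - {"jaw": 0, "linear": [-1.7, -3.24, 0], "rot": [0, 0, 0]}
    - {"jaw": 0, "linear": [0, 0, 0], "rot": [0, 0, 0]}
    - {"jaw": 0, "linear": [0, 0, 0], "rot": [0, 0, 0]}

```text
time: 1.7
eef_pos: [0.4706, 0.1787, 0.2308]
tool_rot: [-0.081, 0.997, -0.0, -0.0]
contact_force: [0.4, 0.2, 0.5]
width: 0.998
```

```bash
python3 - <<'E'
from h import *
import pickle
w=cam('wrist'); pickle.dump(w,open('w1.pkl','wb')); s=ctrl.state(); print(s['eef_pos'],s['tool_rot'])
f=cv2.cvtColor(w['frame'],cv2.COLOR_RGB2BGR)
cv2.imwrite('pics/w2.png',cv2.resize(f,(800,600),interpolation=cv2.INTER_CUBIC))
E
```

```text
[0.4698243  0.17976131 0.23096537] [-8.15294391e-02  9.96670837e-01  7.02719605e-05 -4.34561419e-04]
```

View pics/w2.png

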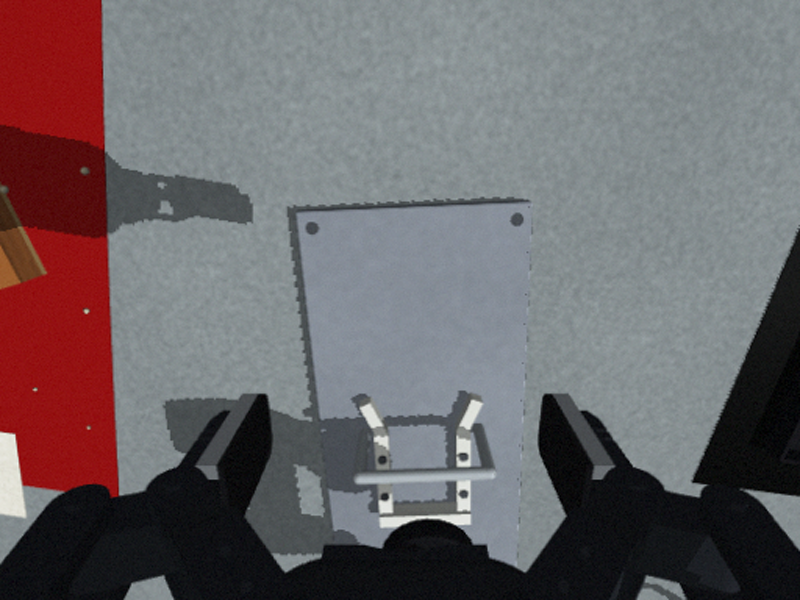

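The wrist view shows the stage front corners at about (297,210) and (530,203), the lead-ins at (362,400) and (476,400), the rails between them down to the white back stop at row 517, and the guard bar at row 476. I'll cast these points.

```bash
python3 - <<'E'
from h import *
import pickle
w=pickle.load(open('w1.pkl','rb'))
g=lambda p,z: toplane(w,[((p[0]+.5)*.64-.5,(p[1]+.5)*.64-.5)],z)[0]
A=g((297,211),.015);B=g((530,203),.015);print(A,B,np.linalg.norm(A-B),'edge-normal deg',np.degrees(np.arctan2(*(B-A)[:2][::-1]))-90)
E1=g((519,545),.015); print('side edge deg',np.degrees(np.arctan2(*(E1-B)[:2][::-1])))
print('guard ends',g((356,479),.075),g((495,474),.075))
f=w['frame'].astype(int)
for row in (285,292,300,305,314,322): print(row,[int(v) for v in f[row,236:306].mean(1)])
for c in (255,265,275,285): print(c,[int(v) for v in f[308:345,c].mean(1)])
for row in (160,200,240): print(row,[int(v) for v in f[row,186:206].mean(1)],[int(v) for v in f[row,326:346].mean(1)])
E
```

```text
[0.44865168 0.09270336 0.015     ] [0.41470159 0.26462682 0.015     ] 0.17524350591992235 edge-normal deg 11.170599418768546
side edge deg 12.30484799360819
guard ends [0.63430387 0.16725731 0.075     ] [0.61281751 0.27137816 0.075     ]
285 [70, 80, 77, 100, 129, 130, 134, 132, 135, 179, 203, 215, 192, 149, 139, 140, 136, 140, 134, 144, 141, 140, 141, 139, 142, 144, 141, 142, 145, 140, 143, 144, 144, 140, 141, 141, 141, 138, 137, 142, 141, 139, 139, 142, 142, 145, 144, 143, 143, 103, 80, 80, 85, 82, 82, 79, 197, 221, 222, 219, 219, 221, 221, 221, 223, 168, 143, 142, 145, 92]
292 [74, 76, 80, 82, 113, 128, 98, 47, 36, 30, 51, 109, 118, 119, 136, 142, 138, 140, 138, 141, 141, 138, 140, 144, 143, 142, 141, 144, 143, 143, 142, 141, 143, 141, 143, 140, 138, 142, 141, 142, 138, 142, 144, 143, 145, 146, 144, 145, 146, 133, 97, 83, 84, 83, 81, 77, 157, 143, 91, 74, 74, 73, 74, 125, 205, 168, 145, 147, 144, 143]
300 [72, 74, 75, 75, 88, 105, 114, 113, 112, 113, 111, 108, 111, 97, 101, 108, 103, 107, 102, 102, 103, 101, 94, 89, 89, 90, 89, 93, 89, 85, 77, 79, 81, 77, 82, 81, 79, 70, 74, 76, 7
[... 1701 characters left out ...]
2, 99, 100, 99, 101, 94, 95, 92, 154, 219, 225, 226, 166, 44, 7, 4, 14, 15, 12, 9, 14, 16, 13, 12]
160 [116, 82, 81, 76, 76, 83, 118, 147, 142, 141, 143, 145, 143, 143, 142, 141, 141, 144, 139, 143] [141, 143, 144, 146, 141, 143, 143, 141, 143, 141, 143, 141, 144, 137, 136, 136, 138, 137, 135, 134]
200 [138, 141, 144, 141, 118, 83, 80, 83, 81, 72, 91, 130, 141, 143, 144, 145, 144, 147, 145, 143] [141, 142, 139, 141, 142, 139, 142, 143, 144, 139, 142, 153, 142, 139, 135, 134, 132, 138, 142, 137]
240 [142, 143, 142, 142, 138, 140, 138, 142, 145, 117, 85, 75, 80, 78, 75, 110, 138, 140, 143, 137] [146, 144, 142, 147, 147, 144, 147, 151, 146, 146, 111, 135, 141, 137, 135, 138, 140, 139, 137, 130]
```

```bash
python3 - <<'E'
from h import *
import pickle
w=pickle.load(open('w1.pkl','rb'))
P=lambda c,r,z: toplane(w,[(c,r)],z)[0]
L1,R1=P(248.7,285,.027),P(291.6,285,.027); L2,R2=P(250.6,322,.027),P(291.8,322,.027)
an=lambda v:np.degrees(np.arctan2(v[1],v[0]))
print(L1,R1,np.linalg.norm(L1-R1),L2,R2,np.linalg.norm(L2-R2))
print('L',an(L2-L1),'R',an(R2-R1),'mid',an(L2+R2-L1-R1))
S1,S2=P(255,329.9,.031),P(285,329,.031); print('stop',S1,S2,an(S2-S1)-90+0)
for rows in (160,200,240):pass
l=[P(192,160,.015),P(197,200,.015),P(201.2,240,.015)];r=[P(337,200,.015),P(336,240,.015)]
print('plate',l,r,an(l[2]-l[0]))
print('guard',an(P(495*.64,474*.64,.08)-P(356*.64,479*.64,.08)))
E
```

```text
[0.63437595 0.19118486 0.027     ] [0.62513664 0.24836809 0.027     ] 0.057924833945933236 [0.69529036 0.20308134 0.027     ] [0.68598772 0.26081033 0.027     ] 0.05847371841698557
L 11.050670003156556 R 11.556000941889888 mid 11.303426776369019
stop [0.70452879 0.21090802 0.031     ] [0.69618081 0.25261454 0.031     ] 11.318742394175331
plate [array([0.4783334 , 0.09793099, 0.015     ]), array([0.52858534, 0.10884672, 0.015     ]), array([0.58374192, 0.119662  , 0.015     ])] [array([0.50029056, 0.28328392, 0.015     ]), array([0.55524439, 0.2956079 , 0.015     ])] 11.648888772026552
guard 101.6595770147729
```

Everything agrees: stage yaw 11.4°, stop foot (0.700,0.234), stage origin (0.622,0.218), rail gap 58 mm against 59, and the front edge matches to within 1 mm. Next I go above the tray slab.

>>> jog_arm:
  steps:
    - {"jaw": 0, "linear": [0, 0, 0], "rot": [0, 0, -0.118]}
    - {"jaw": 0, "linear": [0, 0, 0], "rot": [0, 0, -0.118]}
    - {"jaw": 0, "linear": [0, 0, 0], "rot": [0, 0, -0.02]}
    - {"jaw": 0, "linear": [1.32, -3.64, 0.26], "rot": [0, 0, 0]}
    - {"jaw": 0, "linear": [1.32, -3.64, 0.26], "rot": [0, 0, 0]}
    - {"jaw": 0, "linear": [1.32, -3.64, 0.26], "rot": [0, 0, 0]}
    - {"jaw": 0, "linear": [1.32, -3.64, 0.26], "rot": [0, 0, 0]}
    - {"jaw": 0, "linear": [1.32, -3.64, 0.26], "rot": [0, 0, 0]}
    - {"jaw": 0, "linear": [1.32, -3.64, 0.26], "rot": [0, 0, 0]}
    - {"jaw": 0, "linear": [1.32, -3.64, 0.26], "rot": [0, 0, 0]}
    - {"jaw": 0, "linear": [1.32, -3.64, 0.26], "rot": [0, 0, 0]}
    - {"jaw": 0, "linear": [1.32, -3.64, 0.26], "rot": [0, 0, 0]}
    - {"jaw": 0, "linear": [1.32, -3.64, 0.26], "rot": [0, 0, 0]}
    - {"jaw": 0, "linear": [1.32, -3.64, 0.26], "rot": [0, 0, 0]}
    - {"jaw": 0, "linear": [1.32, -3.64, 0.26], "rot": [0, 0, 0]}
    - {"jaw": 0, "linear": [0, 0, 0], "rot": [0, 0, 0]}
    - {"jaw": 0, "linear": [0, 0, 0], "rot": [0, 0, 0]}

```text
time: 3.17
eef_pos: [0.5038, -0.2838, 0.1992]
tool_rot: [-0.207, 0.978, 0.001, -0.0]
contact_force: [-0.0, 0.9, 0.3]
width: 0.996
```

```bash
python3 - <<'E'
from h import *
import pickle
w=cam('wrist'); pickle.dump(w,open('w3.pkl','wb')); s=ctrl.state(); print(s['eef_pos'],s['tool_rot'])
f=cv2.cvtColor(w['frame'],cv2.COLOR_RGB2BGR)
cv2.imwrite('pics/w3.png',cv2.resize(f,(800,600),interpolation=cv2.INTER_CUBIC))
E
```

```text
[ 0.50376711 -0.28258441  0.19963747] [-2.07875497e-01  9.78155104e-01  5.41168133e-04 -2.76558403e-04]
```

View pics/w3.png

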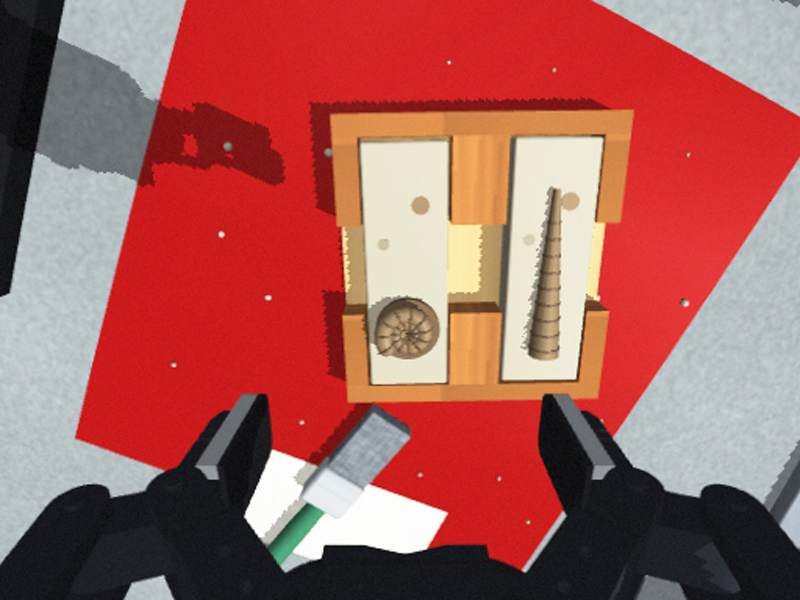

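The wrist view shows the ammonite slab in the left bay, with top-face corners at about (359,140), (449,140), (447,384) and (369,385). The coil is at (407,328), the finger openings at rows 225–305, and the cone slab to the right.

```bash
python3 - <<'E'
from h import *
import pickle
w=pickle.load(open('w3.pkl','rb'))
g=lambda p,z: toplane(w,[((p[0]+.5)*.64-.5,(p[1]+.5)*.64-.5)],z)[0]
h=cv2.cvtColor(w['frame'],cv2.COLOR_RGB2HSV)
m=((h[...,1]<60)&(h[...,2]>140)).astype(np.uint8); m[:,:220]=0; m[:,290:]=0; m[:80]=0; m[255:]=0
c=max(cv2.findContours(m,0,1)[0],key=cv2.contourArea); q=cv2.approxPolyDP(cv2.convexHull(c),5,True).reshape(-1,2)
print('contour',(q/.64).round(0).tolist())
for C in ([(359.5,140),(449,140),(447.5,384),(369,385)],):
    P=np.array([g(p,.032) for p in C]); print(P.round(4).tolist(),'mid',P.mean(0),'sizes',[round(float(np.linalg.norm(P[i]-P[i-1])),4) for i in range(4)])
    for a,b in((0,3),(1,2)): v=P[b]-P[a]; print(np.degrees(np.arctan2(v[1],v[0])))
T=np.array([g(p,.03) for p in [(331,115),(634,111),(597,399),(348,402)]]); print('tray',T.mean(0),[round(float(np.linalg.norm(T[i]-T[i-1])),4) for i in range(4)])
a=np.radians(24); op=np.array([g((410,225),.03),g((410,304),.03)]); print('openings',op, op.mean(0))
print('amm',g((407,328),.045))
E
```

```text
contour [[445.0, 141.0], [445.0, 380.0], [372.0, 383.0], [359.0, 145.0]]
[[0.4367, -0.3439, 0.032], [0.4142, -0.293, 0.032], [0.5681, -0.2207, 0.032], [0.5922, -0.2732, 0.032]] mid [ 0.50279705 -0.28270788  0.032     ] sizes [0.1707, 0.0557, 0.17, 0.0578]
24.464540791565433
25.159947751287575
tray [ 0.48250077 -0.2386068   0.03      ] [0.2009, 0.1876, 0.2018, 0.1874]
openings [[ 0.47274499 -0.29343032  0.03      ]
 [ 0.52308273 -0.27097214  0.03      ]] [ 0.49791386 -0.28220123  0.03      ]
amm [ 0.53495864 -0.268083    0.045     ]
```

The slab middle is (0.503,-0.283), yaw 24.8°, measured size 170 x 57 mm, and the tray measures 201 x 187 mm. All fits. I go down and grip at the openings.

>>> jog_arm:
  steps:
    - {"jaw": 0, "linear": [0.1, 0, 3.0], "rot": [0, 0, -0.014]}
    - {"jaw": 0, "linear": [0, 0, 3.5], "rot": [0, 0, 0]}
    - {"jaw": 0, "linear": [0, 0, 3.5], "rot": [0, 0, 0]}
    - {"jaw": 0, "linear": [0, 0, 3.0], "rot": [0, 0, 0]}
    - {"jaw": 0, "linear": [0, 0, 1.5], "rot": [0, 0, 0]}
    - {"jaw": 0, "linear": [0, 0, 1.5], "rot": [0, 0, 0]}
    - {"jaw": 0, "linear": [0, 0, 1.0], "rot": [0, 0, 0]}
    - {"jaw": 0, "linear": [0, 0, 1.0], "rot": [0, 0, 0]}
    - {"jaw": 0, "linear": [0, 0, 0.5], "rot": [0, 0, 0]}
    - {"jaw": 0, "linear": [0, 0, 0.5], "rot": [0, 0, 0]}
    - {"jaw": 0, "linear": [0, 0, 0], "rot": [0, 0, 0]}
    - {"jaw": 0, "linear": [0, 0, 0], "rot": [0, 0, 0]}

```text
time: 4.22
eef_pos: [0.503, -0.2835, 0.0104]
tool_rot: [-0.216, 0.976, -0.0, 0.0]
contact_force: [-0.4, 0.7, 0.0]
width: 1.006
```

>>> jog_arm:
  squeeze: 50
  steps:
    - {"jaw": 1, "linear": [0, 0, 0], "rot": [0, 0, 0]}
    - {"jaw": 1, "linear": [0, 0, 0], "rot": [0, 0, 0]}
    - {"jaw": 1, "linear": [0, 0, 0], "rot": [0, 0, 0]}
    - {"jaw": 1, "linear": [0, 0, 0], "rot": [0, 0, 0]}
    - {"jaw": 1, "linear": [0, 0, 0], "rot": [0, 0, 0]}
    - {"jaw": 1, "linear": [0, 0, 0], "rot": [0, 0, 0]}

```text
time: 4.72
eef_pos: [0.503, -0.2836, 0.0109]
tool_rot: [-0.216, 0.976, -0.0, 0.0]
contact_force: [-1.8, 0.7, 4.8]
width: 0.646
```

>>> jog_arm:
  steps:
    - {"jaw": 1, "linear": [0, 0, -0.2], "rot": [0, 0, 0]}
    - {"jaw": 1, "linear": [0, 0, -0.4], "rot": [0, 0, 0]}
    - {"jaw": 1, "linear": [0, 0, -0.6], "rot": [0, 0, 0]}
    - {"jaw": 1, "linear": [0, 0, -0.8], "rot": [0, 0, 0]}
    - {"jaw": 1, "linear": [0, 0, -1.0], "rot": [0, 0, 0]}
    - {"jaw": 1, "linear": [0, 0, -1.0], "rot": [0, 0, 0]}
    - {"jaw": 1, "linear": [0, 0, -1.5], "rot": [0, 0, 0]}
    - {"jaw": 1, "linear": [0, 0, -1.5], "rot": [0, 0, 0]}
    - {"jaw": 1, "linear": [0, 0, -1.5], "rot": [0, 0, 0]}
    - {"jaw": 1, "linear": [0, 0, -1.0], "rot": [0, 0, 0]}
    - {"jaw": 1, "linear": [0, 0, -0.5], "rot": [0, 0, 0]}
    - {"jaw": 1, "linear": [0, 0, 0], "rot": [0, 0, 0]}

```text
time: 5.72
eef_pos: [0.5033, -0.2838, 0.1116]
tool_rot: [-0.216, 0.976, -0.001, 0.001]
contact_force: [0.8, -0.6, -5.2]
width: 0.643
```

```bash
python3 - <<'E'
from h import *
import pickle
w=cam('wrist'); pickle.dump(w,open('w4.pkl','wb')); s=ctrl.state(); print(s['eef_pos'],s['tool_rot'],s['contact_force'],s['width'],s['time'])
f=cv2.cvtColor(w['frame'],cv2.COLOR_RGB2BGR)
cv2.imwrite('pics/w4.png',cv2.resize(f,(800,600),interpolation=cv2.INTER_CUBIC))
E
```

```text
[ 0.50298038 -0.28353809  0.11045781] [-2.15890830e-01  9.76417419e-01 -3.09145088e-04  2.77496401e-04] [-0.63895725 -0.05358345 -5.94086823] 0.6412821650423491 5.7667
```

View pics/w4.png

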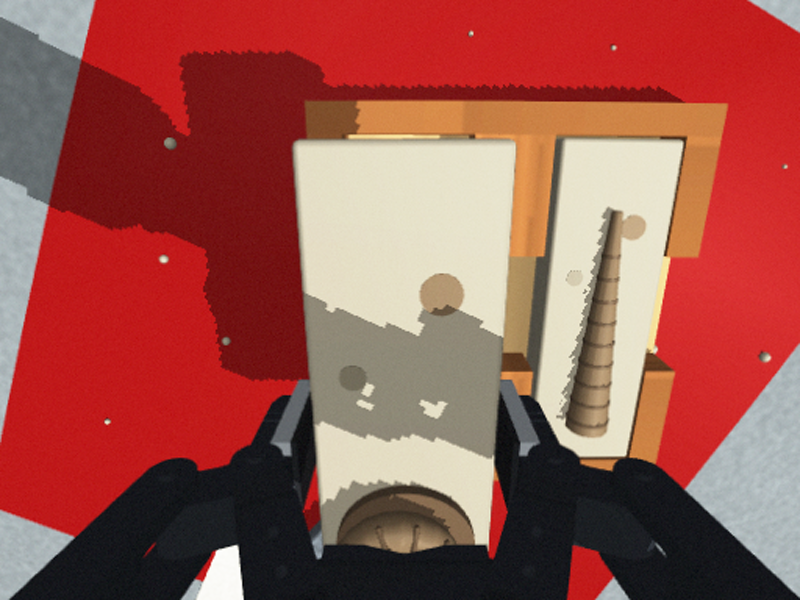

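The slab is held, and 5.9 N means about 0.6 kg. Its bare-end edge runs from (294,141) to (516,142) and the coil at (405,515) is clear of the fingers. I'll work out the slab's pose in the tool and the carry.

```bash
python3 - <<'E'
from h import *
import pickle
w=pickle.load(open('w4.pkl','rb'))
g=lambda p,z: toplane(w,[((p[0]+.5)*.64-.5,(p[1]+.5)*.64-.5)],z)[0]
C=[(294,141),(516,142),(493,545),(324,545)]
for z in (.128,.132,.136):
    P=np.array([g(p,z) for p in C]); 
    print(z,np.linalg.norm(P[0]-P[1]),np.linalg.norm(P[2]-P[3]))
P=np.array([g(p,.132) for p in C]); Rt=R.from_quat([-.2159,.97642,0,0]).as_matrix(); t=(P-[.503,-.2837,.1105])@Rt
print(t.round(4)); print('yaw err deg L,R,end',[np.degrees(np.arctan2(*(t[b]-t[a])[:2][::-1])) for a,b in((3,0),(2,1),(0,1))])
E
```

```text
0.128 0.05633075114101277 0.05817734939696444
0.132 0.05454322725971451 0.05633122806374487
0.136 0.052755703378416265 0.0544851067305253
[[ 0.0836 -0.0273 -0.0215]
 [ 0.0834  0.0273 -0.0215]
 [-0.0435  0.0292 -0.0215]
 [-0.0436 -0.0271 -0.0215]]
yaw err deg L,R,end [np.float64(-0.08195867587199249), np.float64(-0.8897936048498217), np.float64(90.29150741792951)]
```

>>> jog_arm:
  steps:
    - {"jaw": 1, "linear": [0, 0, 0], "rot": [0, 0, 0.118]}
    - {"jaw": 1, "linear": [0, 0, 0], "rot": [0, 0, 0.118]}
    - {"jaw": 1, "linear": [-0.32, 1.5, 0], "rot": [0, 0, 0]}
    - {"jaw": 1, "linear": [-0.53, 2.5, 0], "rot": [0, 0, 0]}
    - {"jaw": 1, "linear": [-0.74, 3.5, 0], "rot": [0, 0, 0]}
    - {"jaw": 1, "linear": [-0.74, 3.5, 0], "rot": [0, 0, 0]}
    - {"jaw": 1, "linear": [-0.74, 3.5, 0], "rot": [0, 0, 0]}
    - {"jaw": 1, "linear": [-0.74, 3.5, 0], "rot": [0, 0, 0]}
    - {"jaw": 1, "linear": [-0.74, 3.5, 0], "rot": [0, 0, 0]}
    - {"jaw": 1, "linear": [-0.74, 3.5, 0], "rot": [0, 0, 0]}
    - {"jaw": 1, "linear": [-0.74, 3.5, 0], "rot": [0, 0, 0]}
    - {"jaw": 1, "linear": [-0.74, 3.5, 0], "rot": [0, 0, 0]}
    - {"jaw": 1, "linear": [-0.74, 3.5, 0], "rot": [0, 0, 0]}
    - {"jaw": 1, "linear": [-0.74, 3.5, 0], "rot": [0, 0, 0]}
    - {"jaw": 1, "linear": [-0.74, 3.5, 0], "rot": [0, 0, 0]}
    - {"jaw": 1, "linear": [-0.53, 2.5, 0], "rot": [0, 0, 0]}
    - {"jaw": 1, "linear": [-0.28, 1.34, 0], "rot": [0, 0, 0]}
    - {"jaw": 1, "linear": [-0.1, 0.5, 0], "rot": [0, 0, 0]}
    - {"jaw": 1, "linear": [0, 0, 0], "rot": [0, 0, 0]}
    - {"jaw": 1, "linear": [0, 0, 0], "rot": [0, 0, 0]}

```text
time: 7.43
eef_pos: [0.5067, 0.195, 0.1095]
tool_rot: [-0.1, 0.995, -0.0, -0.001]
contact_force: [0.2, 0.0, -5.2]
width: 0.643
```

>>> jog_arm:
  steps:
    - {"jaw": 1, "linear": [0, 0, 0.8], "rot": [0, 0, 0]}
    - {"jaw": 1, "linear": [0, 0, 1.6], "rot": [0, 0, 0]}
    - {"jaw": 1, "linear": [0, 0, 1.6], "rot": [0, 0, 0]}
    - {"jaw": 1, "linear": [0, 0, 1.6], "rot": [0, 0, 0]}
    - {"jaw": 1, "linear": [0, 0, 1.0], "rot": [0, 0, 0]}
    - {"jaw": 1, "linear": [0, 0, 0.8], "rot": [0, 0, 0]}
    - {"jaw": 1, "linear": [0, 0, 0.5], "rot": [0, 0, 0]}
    - {"jaw": 1, "linear": [0, 0, 0.4], "rot": [0, 0, 0]}
    - {"jaw": 1, "linear": [0, 0, 0.3], "rot": [0, 0, 0]}
    - {"jaw": 1, "linear": [0, 0, 0], "rot": [0, 0, 0]}
    - {"jaw": 1, "linear": [0, 0, 0], "rot": [0, 0, 0]}

```text
time: 8.35
eef_pos: [0.5074, 0.1953, 0.0244]
tool_rot: [-0.099, 0.995, 0.0, 0.0]
contact_force: [0.4, -0.4, -5.4]
width: 0.64
```

>>> jog_arm:
  steps:
    - {"jaw": 1, "linear": [0, 0, 0.1], "rot": [0, 0, 0]}
    - {"jaw": 1, "linear": [0, 0, 0.1], "rot": [0, 0, 0]}
    - {"jaw": 1, "linear": [0, 0, 0.1], "rot": [0, 0, 0]}
    - {"jaw": 1, "linear": [0, 0, 0.1], "rot": [0, 0, 0]}
    - {"jaw": 1, "linear": [0, 0, 0], "rot": [0, 0, 0]}
    - {"jaw": 1, "linear": [0, 0, 0], "rot": [0, 0, 0]}

```text
time: 8.85
eef_pos: [0.5072, 0.1953, 0.0201]
tool_rot: [-0.099, 0.995, -0.0, -0.0]
contact_force: [0.1, 0.0, -5.3]
width: 0.642
```

>>> jog_arm:
  steps:
    - {"jaw": 1, "linear": [0, 0, 0.05], "rot": [0, 0, 0]}
    - {"jaw": 1, "linear": [0, 0, 0.05], "rot": [0, 0, 0]}
    - {"jaw": 1, "linear": [0, 0, 0], "rot": [0, 0, 0]}
    - {"jaw": 1, "linear": [0, 0, 0], "rot": [0, 0, 0]}

```text
time: 9.18
eef_pos: [0.5073, 0.1953, 0.0199]
tool_rot: [-0.099, 0.995, 0.0, 0.0]
contact_force: [-3.5, -1.0, 5.3]
width: 0.645
```

The slab is on the plate (vertical force went from -5 to +5 N). I let go.

>>> jog_arm:
  steps:
    - {"jaw": 0, "linear": [0, 0, 0], "rot": [0, 0, 0]}
    - {"jaw": 0, "linear": [0, 0, 0], "rot": [0, 0, 0]}
    - {"jaw": 0, "linear": [0, 0, 0], "rot": [0, 0, 0]}
    - {"jaw": 0, "linear": [0, 0, 0], "rot": [0, 0, 0]}
    - {"jaw": 0, "linear": [0, 0, 0], "rot": [0, 0, 0]}
    - {"jaw": 0, "linear": [0, 0, 0], "rot": [0, 0, 0]}
    - {"jaw": 0, "linear": [0, 0, 0], "rot": [0, 0, 0]}
    - {"jaw": 0, "linear": [0, 0, 0], "rot": [0, 0, 0]}
    - {"jaw": 0, "linear": [0, 0, -0.3], "rot": [0, 0, 0]}
    - {"jaw": 0, "linear": [1.0, 0, 0], "rot": [0, 0, 0]}
    - {"jaw": 0, "linear": [2.0, 0, 0], "rot": [0, 0, 0]}
    - {"jaw": 0, "linear": [2.0, 0, 0], "rot": [0, 0, 0]}
    - {"jaw": 0, "linear": [1.5, 0, 0], "rot": [0, 0, 0]}
    - {"jaw": 0, "linear": [0.6, 0, 0], "rot": [0, 0, 0]}
    - {"jaw": 0, "linear": [0, 0, 0], "rot": [0, 0, 0]}
    - {"jaw": 0, "linear": [0, 0, 0], "rot": [0, 0, 0]}

```text
time: 10.52
eef_pos: [0.4381, 0.1813, 0.0225]
tool_rot: [-0.099, 0.995, 0.0, 0.001]
contact_force: [0.7, -0.5, -1.2]
width: 0.998
```

```bash
python3 - <<'E'
from h import *
import pickle
w=cam('wrist'); pickle.dump(w,open('w5.pkl','wb')); s=ctrl.state(); print(s['eef_pos'],s['tool_rot'],s['contact_force'],s['width'],s['time'])
t=cam('top'); pickle.dump(t,open('t5.pkl','wb'))
f=cv2.cvtColor(w['frame'],cv2.COLOR_RGB2BGR); c=cv2.cvtColor(t['frame'],cv2.COLOR_RGB2BGR)[90:230,120:225]
im=np.zeros((560,800,3),np.uint8); im[:360,:480]=cv2.resize(f,(480,360)); c=cv2.resize(c,(315,420),interpolation=cv2.INTER_CUBIC); im[:420,485:800]=c
cv2.imwrite('pics/w5.png',im)
E
```

```text
[0.43861094 0.18137681 0.02242958] [-9.93857231e-02  9.95048715e-01  9.14394096e-05  7.23763649e-04] [-0.7128151  -1.09232454  0.02094545] 0.9984991299665341 10.5667
```

View pics/w5.png

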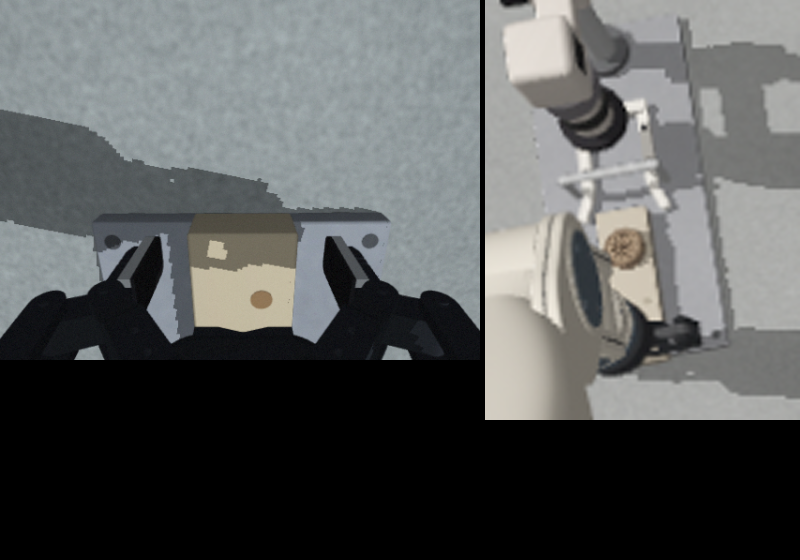

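The slab lies flat and in line on the stage, short of the guard bar, with the fingers around its bare end (in the inset, slab edges at cols 190 and 297, plate holes at 112 and 370, so it is centred). I grip lightly and start sliding.

>>> jog_arm:
  squeeze: 25
  steps:
    - {"jaw": 0, "linear": [0, 0, 0.2], "rot": [0, 0, 0]}
    - {"jaw": 1, "linear": [0, 0, 0], "rot": [0, 0, 0]}
    - {"jaw": 1, "linear": [0, 0, 0], "rot": [0, 0, 0]}
    - {"jaw": 1, "linear": [0, 0, 0], "rot": [0, 0, 0]}
    - {"jaw": 1, "linear": [0, 0, 0], "rot": [0, 0, 0]}
    - {"jaw": 1, "linear": [0, 0, 0], "rot": [0, 0, 0]}
    - {"jaw": 1, "linear": [-0.3, 0, 0], "rot": [0, 0, 0]}
    - {"jaw": 1, "linear": [-0.7, 0, 0], "rot": [0, 0, 0]}
    - {"jaw": 1, "linear": [-0.7, 0, 0], "rot": [0, 0, 0]}
    - {"jaw": 1, "linear": [-0.7, 0, 0], "rot": [0, 0, 0]}
    - {"jaw": 1, "linear": [-0.6, 0, 0], "rot": [0, 0, 0]}

```text
time: 11.53
eef_pos: [0.4656, 0.187, 0.02]
tool_rot: [-0.1, 0.995, -0.0, -0.002]
contact_force: [-11.4, -1.6, 11.3]
width: 0.649
```

Some down-pressure (11 N) is adding drag, so I ease up half a millimetre and go on.

>>> jog_arm:
  steps:
    - {"jaw": 1, "linear": [0, 0, -0.05], "rot": [0, 0, 0]}
    - {"jaw": 1, "linear": [-0.5, 0, 0], "rot": [0, 0, 0]}
    - {"jaw": 1, "linear": [-0.7, 0, 0], "rot": [0, 0, 0]}
    - {"jaw": 1, "linear": [-0.7, 0, 0], "rot": [0, 0, 0]}
    - {"jaw": 1, "linear": [-0.7, 0, 0], "rot": [0, 0, 0]}
    - {"jaw": 1, "linear": [-0.4, 0, 0], "rot": [0, 0, 0]}

```text
time: 12.03
eef_pos: [0.4977, 0.1933, 0.0204]
tool_rot: [-0.099, 0.995, 0.0, 0.0]
contact_force: [-1.8, 0.3, -3.9]
width: 0.647
```

>>> jog_arm:
  steps:
    - {"jaw": 1, "linear": [-0.5, 0, 0], "rot": [0, 0, 0]}
    - {"jaw": 1, "linear": [-0.6, 0, 0], "rot": [0, 0, 0]}
    - {"jaw": 1, "linear": [-0.6, 0, 0], "rot": [0, 0, 0]}
    - {"jaw": 1, "linear": [-0.6, 0, 0], "rot": [0, 0, 0]}
    - {"jaw": 1, "linear": [-0.6, 0, 0], "rot": [0, 0, 0]}
    - {"jaw": 1, "linear": [-0.5, 0, 0], "rot": [0, 0, 0]}
    - {"jaw": 1, "linear": [-0.3, 0, 0], "rot": [0, 0, 0]}
    - {"jaw": 1, "linear": [-0.2, 0, 0], "rot": [0, 0, 0]}
    - {"jaw": 1, "linear": [0, 0, 0], "rot": [0, 0, 0]}

```text
time: 12.78
eef_pos: [0.5353, 0.2009, 0.0206]
tool_rot: [-0.099, 0.995, 0.0, 0.0]
contact_force: [0.7, 0.4, -4.1]
width: 0.651
```

>>> jog_arm:
  steps:
    - {"jaw": 1, "linear": [-0.1, 0, 0], "rot": [0, 0, 0]}
    - {"jaw": 1, "linear": [-0.1, 0, 0], "rot": [0, 0, 0]}
    - {"jaw": 1, "linear": [-0.1, 0, 0], "rot": [0, 0, 0]}
    - {"jaw": 1, "linear": [-0.1, 0, 0], "rot": [0, 0, 0]}
    - {"jaw": 1, "linear": [-0.1, 0, 0], "rot": [0, 0, 0]}
    - {"jaw": 1, "linear": [-0.1, 0, 0], "rot": [0, 0, 0]}
    - {"jaw": 1, "linear": [-0.1, 0, 0], "rot": [0, 0, 0]}
    - {"jaw": 1, "linear": [0, 0, 0], "rot": [0, 0, 0]}

```text
time: 13.45
eef_pos: [0.5418, 0.2022, 0.0206]
tool_rot: [-0.099, 0.995, 0.0, 0.0]
contact_force: [-0.2, 0.2, -3.5]
width: 0.649
```

>>> jog_arm:
  steps:
    - {"jaw": 1, "linear": [-0.05, 0, 0], "rot": [0, 0, 0]}
    - {"jaw": 1, "linear": [-0.05, 0, 0], "rot": [0, 0, 0]}
    - {"jaw": 1, "linear": [-0.05, 0, 0], "rot": [0, 0, 0]}
    - {"jaw": 1, "linear": [-0.05, 0, 0], "rot": [0, 0, 0]}
    - {"jaw": 1, "linear": [-0.05, 0, 0], "rot": [0, 0, 0]}
    - {"jaw": 1, "linear": [-0.05, 0, 0], "rot": [0, 0, 0]}
    - {"jaw": 1, "linear": [0, 0, 0], "rot": [0, 0, 0]}

```text
time: 14.03
eef_pos: [0.5446, 0.2028, 0.0206]
tool_rot: [-0.099, 0.995, -0.0, 0.0]
contact_force: [-0.2, -0.3, -4.2]
width: 0.649
```

>>> jog_arm:
  steps:
    - {"jaw": 1, "linear": [-0.05, 0, 0], "rot": [0, 0, 0]}
    - {"jaw": 1, "linear": [-0.05, 0, 0], "rot": [0, 0, 0]}
    - {"jaw": 1, "linear": [-0.05, 0, 0], "rot": [0, 0, 0]}
    - {"jaw": 1, "linear": [0, 0, 0], "rot": [0, 0, 0]}

```text
time: 14.37
eef_pos: [0.5461, 0.2031, 0.0206]
tool_rot: [-0.099, 0.995, -0.0, 0.0]
contact_force: [-0.2, -0.4, -4.8]
width: 0.648
```

>>> jog_arm:
  steps:
    - {"jaw": 1, "linear": [-0.05, 0, 0], "rot": [0, 0, 0]}
    - {"jaw": 1, "linear": [-0.05, 0, 0], "rot": [0, 0, 0]}
    - {"jaw": 1, "linear": [0, 0, 0], "rot": [0, 0, 0]}

```text
time: 14.62
eef_pos: [0.547, 0.2033, 0.0206]
tool_rot: [-0.099, 0.995, 0.0, 0.0]
contact_force: [-0.3, -0.0, -3.7]
width: 0.65
```

>>> jog_arm:
  steps:
    - {"jaw": 1, "linear": [-0.05, 0, 0], "rot": [0, 0, 0]}
    - {"jaw": 1, "linear": [-0.05, 0, 0], "rot": [0, 0, 0]}
    - {"jaw": 1, "linear": [0, 0, 0], "rot": [0, 0, 0]}

```text
time: 14.87
eef_pos: [0.5473, 0.2033, 0.0204]
tool_rot: [-0.099, 0.995, -0.0, -0.001]
contact_force: [-3.8, -1.0, -2.5]
width: 0.654
```

Contact with the stop begins (-3.8 N along the path, advance stalled). A little more to be sure.

>>> jog_arm:
  steps:
    - {"jaw": 1, "linear": [-0.04, 0, 0], "rot": [0, 0, 0]}
    - {"jaw": 1, "linear": [-0.04, 0, 0], "rot": [0, 0, 0]}
    - {"jaw": 1, "linear": [0, 0, 0], "rot": [0, 0, 0]}

```text
time: 15.12
eef_pos: [0.5473, 0.2033, 0.0202]
tool_rot: [-0.099, 0.995, -0.0, -0.001]
contact_force: [-7.5, -1.7, -1.8]
width: 0.651
```

The slab presses on the stop at about 7.7 N. I lower slightly, let go, and look before withdrawing.

>>> jog_arm:
  steps:
    - {"jaw": 1, "linear": [-0.02, 0, 0.03], "rot": [0, 0, 0]}
    - {"jaw": 1, "linear": [0, 0, 0], "rot": [0, 0, 0]}
    - {"jaw": 1, "linear": [0, 0, 0], "rot": [0, 0, 0]}
    - {"jaw": 0, "linear": [0, 0, 0], "rot": [0, 0, 0]}
    - {"jaw": 0, "linear": [0, 0, 0], "rot": [0, 0, 0]}
    - {"jaw": 0, "linear": [0, 0, 0], "rot": [0, 0, 0]}
    - {"jaw": 0, "linear": [0, 0, 0], "rot": [0, 0, 0]}
    - {"jaw": 0, "linear": [0, 0, 0], "rot": [0, 0, 0]}
    - {"jaw": 0, "linear": [0, 0, 0], "rot": [0, 0, 0]}
    - {"jaw": 0, "linear": [0, 0, -0.3], "rot": [0, 0, 0]}
    - {"jaw": 0, "linear": [1.0, 0, 0], "rot": [0, 0, 0]}
    - {"jaw": 0, "linear": [2.0, 0, 0], "rot": [0, 0, 0]}
    - {"jaw": 0, "linear": [2.0, 0, 0], "rot": [0, 0, 0]}
    - {"jaw": 0, "linear": [2.0, 0, 0], "rot": [0, 0, 0]}

```text
time: 16.28
eef_pos: [0.4787, 0.1895, 0.0232]
tool_rot: [-0.099, 0.995, -0.0, -0.0]
contact_force: [-0.3, 0.9, -0.0]
width: 1.0
```

>>> jog_arm:
  steps:
    - {"jaw": 0, "linear": [1.0, 0, -3], "rot": [0, 0, 0]}
    - {"jaw": 0, "linear": [0, 0, -4], "rot": [0, 0, 0]}
    - {"jaw": 0, "linear": [0, 0, -4], "rot": [0, 0, 0]}
    - {"jaw": 0, "linear": [0, 0, -4], "rot": [0, 0, 0]}
    - {"jaw": 0, "linear": [0, 0, -4], "rot": [0, 0, 0]}
    - {"jaw": 0, "linear": [0, 0, -2], "rot": [0, 0, 0]}
    - {"jaw": 0, "linear": [0, 0, 0], "rot": [0, 0, 0]}
    - {"jaw": 0, "linear": [0, 0, 0], "rot": [0, 0, 0]}

```text
time: 16.95
eef_pos: [0.4703, 0.1878, 0.2343]
tool_rot: [-0.099, 0.995, 0.0, 0.001]
contact_force: [0.2, -0.5, -1.6]
width: 1.0
```

```bash
python3 - <<'E'
from h import *
import pickle
w=cam('wrist'); pickle.dump(w,open('w6.pkl','wb')); s=ctrl.state(); print(s['eef_pos'],s['tool_rot'],s['contact_force'],s['time'])
f=cv2.cvtColor(w['frame'],cv2.COLOR_RGB2BGR)
cv2.imwrite('pics/w6.png',cv2.resize(f[140:360,150:390],None,fx=2.5,fy=2.5,interpolation=cv2.INTER_CUBIC))
E
```

```text
[0.46980959 0.1877256  0.23299177] [-9.94540316e-02  9.95042157e-01  1.35885096e-05  1.52261025e-05] [ 0.66451877  0.62075851 -1.23515188] 17.0
```

View pics/w6.png

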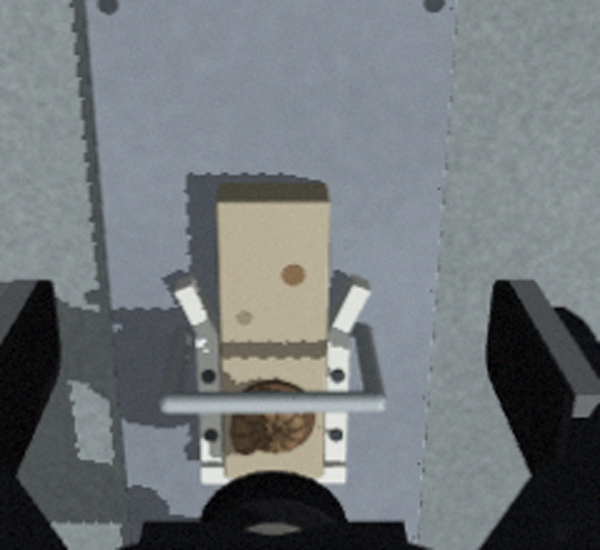

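The slab lies between the rails under the guard bar. Its bare-end top edge is at (218,201)–(329,201) in the crop and its fossil end meets the white stop at row ~472. A quick numeric check follows.

```bash
python3 - <<'E'
from h import *
import pickle
w=pickle.load(open('w6.pkl','rb'))
g=lambda p,z: toplane(w,[(150+(p[0]+.5)/2.5-.5,140+(p[1]+.5)/2.5-.5)],z)[0]
a=np.radians(11.4); X=np.array([np.cos(a),np.sin(a)]); Y=np.array([-X[1],X[0]]); O=np.array([.6216,.218])
for n,p,z in [('bareL',(218,201),.041),('bareR',(329,201),.041),('noseL',(224,475),.041),('noseR',(324,473),.041),('footL',(218,183),.015),('footR',(328,183),.015),('stopL',(212,466),.031),('stopR',(335,466),.031)]:
    v=g(p,z)[:2]-O; print(n,(1e3*v@X).round(1),(1e3*v@Y).round(1))
E
```

```text
bareL -89.8 -26.4
bareR -89.8 27.3
noseL 76.7 -27.2
noseR 75.3 28.5
footL -88.5 -28.2
footR -88.5 28.6
stopL 79.6 -34.7
stopR 79.6 35.5
```

The bare end is at -89.8 mm (expected -90), off-centre by about 0.4 mm, and in line. I hand in.

```bash
python3 -c "
from station import ctrl; print(ctrl.job_done())"
```

```text
the job is handed in; nothing more can be done
None
```

The ammonite slab is home under the guard bar against the back stop, let go, and the job is handed in at 17 s of the 48 s allowed. No verdict was reported.

I lifted the slab out of the tray at its finger openings, laid it flat on the front of the stage and let go. I then took it about 73 mm behind its middle, near the bare end, and slid it between the rails until it pressed on the stop with about 7.7 N along the path.

**Last checks**
- **Position along the path:** the bare end measured 89.8 mm in front of the guard bar, against 90 mm expected when fully home.
- **Centring:** the slab is about 0.5 mm off the rails' middle line, and its bare-end edge is square to the rails.
- **Withdrawal:** the gripper came away with no noticeable contact force.

**One disagreement:** the fossil end itself measured 75–77 mm instead of 80 mm. I put this down to my reading of that end in the image, since the 170 mm slab length from the bare end puts it at about 80 mm, and the stop's front edge measured 79.6 mm.

**Drag at the start of the slide:** the force sensor read about 11 N down and 11 N of drag. I raised the gripper by 0.5 mm, after which the drag fell to near zero.

**Not checked:** I did not measure the other slab, brush, bottle or offcut again at the end.

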